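# Size a wheel spacer on the step mandrel and sort it

## Robot

A 7-joint arm with a two-finger parallel gripper is mounted at the origin on the work surface; the furniture and walls round the work are solid. World frame = base frame: x ahead of the robot, y to its left, z up, the work surface at z = 0. Lengths are in m, angles in rad, forces in N, time in s.
With the tool pointing down it reaches from about 0.4 to 0.85 m from the base axis. Payload 10.4 kg.
Tool frame: the origin (TCP) lies midway between the tips of the shut fingers; the grasp point (between the pads) lies 19 mm behind it; z points along the fingers, y is the line along which they close (so a half turn about z gives the same grasp; the last joint's range is limited). The gripper opens to 85 mm and grips with 20 to 120 N. Pads are 22 mm wide; open, the fingers measure 114 mm over their backs; the gripper's body (76 mm by 85 mm) begins 54 mm behind the grasp point. The pads swing forward as they close: fully open they stand 13 mm farther back than shut.
Start: joints at [-1.198, 0.332, -0.065, 1.46, 0.022, 1.35, -0.088], TCP at [0.241, 0.577, 0.231] pointing down, gripper open.
Joint ranges: [-2.6, 2.6], [-0.5, 2.12], [-1.47, 1.34], [0.16, 2.42], [-1.27, 4.41], [0.06, 2.06], [-2.6, 2.6]. Speed limits (rad/s): [2.22, 2.22, 2.79, 2.79, 3.14, 3.14, 3.14].

## Interface

Orientations are given as a unit quaternion [w, x, y, z].
In Python, from cell import robot gives the robot as it stands.
- The arm moves only by the shell command python3 -m inch 'ROWS' [FORCE]. ROWS is JSON, a list of rows, each a list of 3 entries, a list of its own where there are three numbers: the turn, a rotation vector about the tool's x, y, z in degrees, then the shift along the tool's x, y, z in cm, then the closure, from -1 (fully open) to 1 (shut). In form: [[[wx, wy, wz], [tx, ty, tz], hand], ...]. A call has exactly 10 rows; each row shifts and turns the commanded pose from where the row before left it, along the tool's axes as they then stand; what a row does not reach is not made up. A row lasts 1/12 s, in which the tool goes at most 41.7 mm and 7.16 degrees, less where a joint would pass 70% of its speed; a pose out of reach is approached as far as the arm can. A call with a gripper value outside its range is refused whole. The fingers move at their own pace and stop on an object; FORCE is the grip in N (left out, the last holds). Time passes only in rows, so rows that do not move let the fingers close, or fill a call up. It gives the time, the measured TCP pose, the force, the opening and the grip force at its end, in the units of the state.
- robot.get_obs(): the state, without advancing time (a new reading comes with each control period).
- robot.read_camera(name): name is "scene" or "side" or "wrist"; returns a dict with "img" (480x640x3 uint8, red, green, blue), "depth" (480x640 float32, m along the optical axis (not along the pixel's ray), 0 where there is no reading), "camera_matrix" (3x3 intrinsics, pixels), "R" (3x3) and "t" (3): a world point X has camera coordinates R X + t; the wrist camera has in their place "hand_eye" (4x4, takes a point from camera to tool coordinates, whose origin is the TCP and whose axes are the flange's). Camera axes: x right, y down, z forward; pixel columns grow to the right and rows downward; lengths in m; the calibration is good to about 2 mm. The wrist camera is an equidistant fisheye: a pixel r from the principal point sees the ray r / f radians off the axis. A picture is of the moment at which its call begins: read the wrist's pose just before it.
- robot.job_done(): hands the job in; it is judged then, once.
Trained networks look in the newest picture that a camera, given by its name, has taken for a name from the list of things; names that differ only in an ending like _2 or _b are one class to them, and where a whole thing is asked for, a point or a joint stands for the part that bears it (a point fixed in the world has none). Each returns a list of dicts, best first, with "conf" (0 to 1); they miss things now and then, are a little off and sometimes report something else, mostly with a low value. They report only what shows in the picture. A call takes as long as a camera call. They do not tell look-alikes from the thing itself.
- robot.look_for(label, camera): "position" ([x, y, z] in m, in world coordinates, good to about 4 mm: the middle of the surface that is visible of it).
The state is a dict: "t": time; "q": joint angles; "qvel": joint speeds; "joint_torque": joint torques, N m; "tool_pos": TCP position; "ee_rot": TCP orientation; "wrist_force": force on the tool from outside, world axes, zero at the start; "torque": the same for the moment, N m; "finger_gap": finger opening in m; "grasp_force": force on a finger pad.
Only numpy, scipy, OpenCV 4.12 (cv2) and the standard library are available. Lean on these libraries where they do the work, as an engineer would, in place of code of your own. Each camera call takes 0.05 s, during which the arm holds its last target. There are 200 camera calls.

## Task

Take the metal spacer ring that lies on the cork tile, slide it down over the stepped mandrel until it stops, and press it home there with a light push of about 10 N (never over 30 N) to see which coloured step it stops on. Then lift it off and lay it flat on the middle of the round pad of that colour. Leave the two rings on the grey strip and the other things on the table where they are.

Things in the scene. Friction and masses are not known exactly. Their poses are not given: they have to be found in the camera images.
- spacer_a_c (a point): Plain aluminium ring, outside diameter 50, height 24, upright bore right through, 80 g or so. All three are alike outside; the bores are 17.6, 24.6 and 31.6 mm, which has which is not told. One of the three lies flat on the cork tile, the other two on the grey strip. The point is the ring's centre, half-way up; z is its axis.
- spacer_b_c (a point): Plain aluminium ring, outside diameter 50, height 24, upright bore right through, 80 g or so. All three are alike outside; the bores are 17.6, 24.6 and 31.6 mm, which has which is not told. One of the three lies flat on the cork tile, the other two on the grey strip. The point is the ring's centre, half-way up; z is its axis.
- spacer_c_c (a point): Plain aluminium ring, outside diameter 50, height 24, upright bore right through, 80 g or so. All three are alike outside; the bores are 17.6, 24.6 and 31.6 mm, which has which is not told. One of the three lies flat on the cork tile, the other two on the grey strip. The point is the ring's centre, half-way up; z is its axis.
- gauge: Step mandrel gauge, fixed to the table: round grey base 84 across, 12 high, with a dark collar up to 30 mm; out of it stands an upright mandrel stepped narrower upward: blue, yellow, red, then a bare steel nose 14 across up to 89 mm and a cone to 4 across at 98 mm above the table. Origin: centre of the base's underside, on the table top; z up.
- gauge_collar (a point): Centre of the collar's top, fixed. The mandrel floats in it: it may stand up to 3 mm off this axis in x and in y (where is not told; reach 4 mm); about 0.5 N pushes it aside. It is sprung too: pressed down it sinks 1 mm for each 2 N (after 1.6 N), at most 12 mm, then it is hard; it springs back up when freed.
- gauge_red (a point): Fixed point on the base's axis, 81 mm above the table: the height of the underside of a ring of bore 17.6 when the red step stops it (mandrel not pressed down). The red step is 21 across, up to 82 mm above the table; its top 3 mm is a 45 degree bevel on which the ring stops.
- gauge_yellow (a point): Fixed point on the base's axis, 65 mm above the table: the height of the underside of a ring of bore 24.6 when the yellow step stops it (mandrel not pressed down). The yellow step is 28 across, up to 66 mm above the table; its top 3 mm is a 45 degree bevel on which the ring stops.
- gauge_blue (a point): Fixed point on the base's axis, 49 mm above the table: the height of the underside of a ring of bore 31.6 when the blue step stops it (mandrel not pressed down). The blue step is 35 across, up to 50 mm above the table; its top 3 mm is a 45 degree bevel on which the ring stops.
- pad_red: Flat round pad, fixed, red, 70 across, 4 thick; origin at the centre of its underside, on the table top. The three pads lie in a row to the robot's right, in any order.
- pad_yellow: Flat round pad, fixed, yellow, 70 across, 4 thick; origin at the centre of its underside, on the table top. The three pads lie in a row to the robot's right, in any order.
- pad_blue: Flat round pad, fixed, blue, 70 across, 4 thick; origin at the centre of its underside, on the table top. The three pads lie in a row to the robot's right, in any order.
- tile: Square cork tile, fixed, 72 x 72, 4 thick, origin at the centre of its underside; the ring to be sized lies on its middle, its underside 4 mm above the table top.
- strip: Grey strip, fixed, 56 x 150 (long in its y), 4 thick, origin at the centre of its underside; it carries the two rings that wait.
- jar: White jar with black lid, 67 across, 80 high; a bystander, loose; origin at the centre of its underside
- marker: White marker pen with black cap, 135 long (along its y), 17 thick, lying flat; a bystander, loose; origin at the centre of its underside
Things that resemble listed ones, but are neither listed nor needed, are in the scene too. There is more than one size of the pad_red; the one meant has the size given above.

How it is judged:
On the way, in this order (a step that is already met when the one before it is completed fails the run):
1. the ring from the cork tile is lifted (no ring is left on the tile and one is above 50 mm) (horizontal distance between each of spacer_a_c, spacer_b_c, spacer_c_c and tile above 0.05 m and height (world z) of any of spacer_a_c, spacer_b_c, spacer_c_c above 0.05 m), for 0.1 s.
2. the ring stands level over the mandrel, down on the step that stops it, pressed with more than 4 N (((horizontal distance between spacer_a_c and gauge below 0.0085 m and height (world z) of spacer_a_c between 0.0482 and 0.0632 m and angle between spacer_a_c's own z axis and vertical below 0.09 rad and contact force between spacer_a and gauge above 4 N) or (horizontal distance between spacer_b_c and gauge below 0.0085 m and height (world z) of spacer_b_c between 0.0802 and 0.0952 m and angle between spacer_b_c's own z axis and vertical below 0.09 rad and contact force between spacer_b and gauge above 4 N) or (horizontal distance between spacer_c_c and gauge below 0.0085 m and height (world z) of spacer_c_c between 0.0642 and 0.0792 m and angle between spacer_c_c's own z axis and vertical below 0.09 rad and contact force between spacer_c and gauge above 4 N))), for 0.2 s.
At the end, for the whole second after the job is handed in: The ring that was sized lies flat, released and at rest on the pad whose colour is that of the step that stops it, its centre within 25 mm of the pad's centre; the other two rings are within 30 mm of where they began (((horizontal distance between spacer_a_c and pad_blue below 0.025 m and height (world z) of spacer_a_c between 0.013 and 0.019 m and angle between spacer_a_c's own z axis and vertical below 0.06 rad and linear speed of spacer_a below 0.02 m/s and contact force between spacer_a and the fingers below 0.1 N and distance of each of spacer_b_c, spacer_c_c from where it was at the start of the episode below 0.03 m) or (horizontal distance between spacer_b_c and pad_red below 0.025 m and height (world z) of spacer_b_c between 0.013 and 0.019 m and angle between spacer_b_c's own z axis and vertical below 0.06 rad and linear speed of spacer_b below 0.02 m/s and contact force between spacer_b and the fingers below 0.1 N and distance of each of spacer_a_c, spacer_c_c from where it was at the start of the episode below 0.03 m) or (horizontal distance between spacer_c_c and pad_yellow below 0.025 m and height (world z) of spacer_c_c between 0.013 and 0.019 m and angle between spacer_c_c's own z axis and vertical below 0.06 rad and linear speed of spacer_c below 0.02 m/s and contact force between spacer_c and the fingers below 0.1 N and distance of each of spacer_a_c, spacer_b_c from where it was at the start of the episode below 0.03 m))); the robot touches nothing.
It fails at once if a ring is pressed on the gauge with more than 30 N (contact force between any of spacer_a, spacer_b, spacer_c and gauge above 30 N).
It fails at once if a second ring is moved (more than 30 mm) (distance of each of spacer_a_c, spacer_b_c from where it was at the start of the episode above 0.03 m or distance of each of spacer_a_c, spacer_c_c from where it was at the start of the episode above 0.03 m or distance of each of spacer_b_c, spacer_c_c from where it was at the start of the episode above 0.03 m).
It fails at once if the jar or the marker is moved more than 30 mm (distance of any of jar, marker from where it was at the start of the episode above 0.03 m).
It also fails if it takes over 45 s, if anything falls off the work surface, if the arm or the gripper's body presses on something with over 40 N, if the wrist force passes 120 N, or if a joint passes its speed limit or range.

## Working session

There is one attempt and no reset: what is moved stays moved. The work goes in short steps, Python scripts to look and compute and a shell command to move; the robot and the scene stay as the last step left them, time stands still between calls to the robot, and variables do not carry over. Pictures are saved under pics/ and viewed, at most 10 in all, crops included, and the job is handed in when it is done.

```bash
mkdir -p pics; ls; cat > h.py <<'E'
from cell import robot
import numpy as np, cv2
def px2w(c,u,v,d=None,z=None):
    K=c["camera_matrix"];R=np.array(c["R"]);t=np.array(c["t"])
    r=np.linalg.inv(K)@[u,v,1]; C=-R.T@t; w=R.T@r
    return C+w*(d if d is not None else (z-C[2])/w[2])
def w2px(c,X):
    p=c["camera_matrix"]@(np.array(c["R"])@X+np.array(c["t"])); return p[:2]/p[2]
E
python3 - <<'E'
from h import *
np.set_printoptions(precision=3,suppress=True)
for n in ["scene","side"]:
    c=robot.read_camera(n); cv2.imwrite(f"pics/{n}1.png",c["img"][:,:,::-1])
    for l in ["spacer_a_c","gauge","pad_red","pad_yellow","pad_blue","tile","strip","jar","marker"]:
        for r in robot.look_for(l,n)[:4]:
            p=np.array(r["position"]); print(n,l,round(r["conf"],2),p,w2px(c,p).round())
o=robot.get_obs(); print({k:np.round(v,3) for k,v in o.items()})
E
```

```text
pics
scene spacer_a_c 0.75 [ 0.495 -0.008  0.023] [306. 231.]
scene gauge 0.64 [ 0.484 -0.126  0.023] [321. 256.]
scene pad_red 0.67 [0.407 0.035 0.007] [275. 235.]
scene pad_red 0.59 [ 0.495 -0.394  0.009] [372. 320.]
scene pad_yellow 0.39 [ 0.514 -0.542  0.079] [412. 341.]
scene pad_blue 0.62 [ 0.498 -0.317  0.006] [358. 302.]
scene pad_blue 0.28 [ 0.492 -0.023  0.008] [308. 238.]
scene tile 0.55 [ 0.493 -0.022  0.006] [308. 238.]
scene strip 0.58 [0.388 0.201 0.002] [248. 208.]
scene jar 0.86 [ 0.511 -0.542  0.077] [411. 342.]
scene marker 0.63 [ 0.499 -0.319  0.002] [359. 303.]
scene marker 0.57 [ 0.387 -0.094  0.018] [287. 261.]
side spacer_a_c 0.89 [ 0.487 -0.001  0.022] [289. 276.]
side gauge 0.62 [ 0.475 -0.099  0.023] [315. 256.]
side pad_red 0.58 [0.403 0.04  0.001] [311. 306.]
side pad_yellow 0.63 [ 0.469 -0.232  0.006] [342. 235.]
side pad_blue 0.68 [ 0.498 -0.312  0.006] [347. 218.]
side pad_blue 0.32 [0.391 0.223 0.024] [267. 357.]
side tile 0.65 [0.483 0.012 0.007] [288. 285.]
side strip 0.75 [0.392 0.274 0.004] [251. 382.]
side strip 0.66 [ 0.489 -0.001  0.019] [288. 277.]
side strip 0.26 [ 0.473 -0.097  0.025] [315. 256.]
side jar 0.72 [0.392 0.221 0.029] [267. 354.]
side jar 0.67 [ 0.507 -0.511  0.056] [375. 173.]
side marker 0.66 [ 0.39  -0.135  0.012] [352. 262.]
{'t': np.float64(1.0), 'q': array([-1.198,  0.332, -0.065,  1.46 ,  0.022,  1.35 , -0.088]), 'qvel': array([ 0.   , -0.001, -0.   , -0.001,  0.001,  0.   , -0.001]), 'joint_torque': array([ -0.   , -62.523,   0.049, -39.184,   0.016,   0.002,   0.   ]), 'tool_pos': array([0.241, 0.577, 0.231]), 'ee_rot': array([-0.   ,  0.197,  0.98 ,  0.   ]), 'wrist_force': array([ 0.183, -1.022,  0.223]), 'torque': array([-0.011,  0.034,  0.024]), 'grasp_force': np.float64(0.0), 'finger_gap': np.float64(0.085)}
```

View pics/scene1.png

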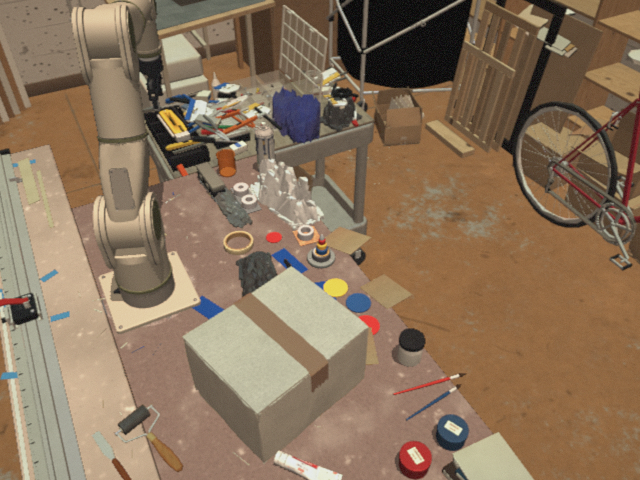

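View pics/side1.png

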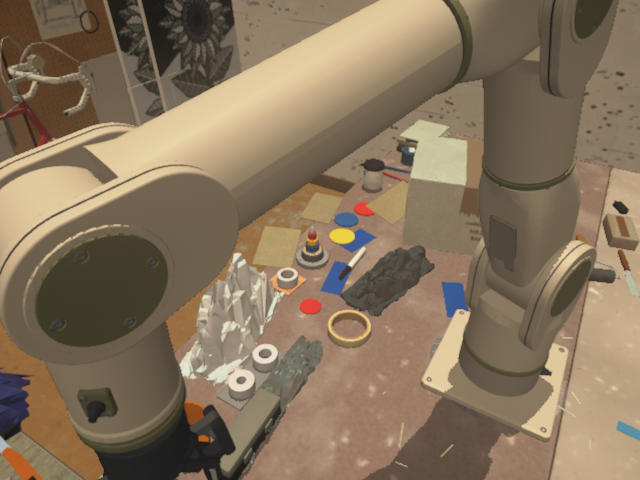

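Scene view: ring on the cork tile at (306,232) and gauge at (320,250). The pads are yellow (336,288), blue (358,302) and red (370,325). Candidates that could be mistaken for what I want:
- **Rings:** strip rings at (240,188) and (249,200), wooden hoop at (238,242).
- **Red pads:** a small red disc at (274,238). The red pad in the row is the large one.

A tall white crystal rock stands next to the tile, with a big box on the robot side of the pads. I'll get a height map and the centres.

```bash
cat >> h.py <<'E'
def cloud(c):
    d=c["depth"]; v,u=np.nonzero(d>0); z=d[v,u]
    K=c["camera_matrix"]; P=np.stack([(u-K[0,2])/K[0,0]*z,(v-K[1,2])/K[1,1]*z,z],1)
    return (P-np.array(c["t"]))@np.array(c["R"]), c["img"][v,u]
E
python3 - <<'E'
from h import *
np.set_printoptions(precision=4,suppress=True,linewidth=200)
H=np.full((20,34),-1.)
for n in ["scene","side"]:
    c=robot.read_camera(n); X,I=cloud(c)
    m=(X[:,2]<.5)&(X[:,0]>.3)&(X[:,0]<.7)&(X[:,1]>-.5)&(X[:,1]<.35)&(X[:,2]>-.02)
    X,I=X[m],I[m].astype(int)
    np.maximum.at(H,(((X[:,0]-.3)/.02).astype(int),((X[:,1]+.5)/.025).astype(int)),X[:,2])
    hsv=cv2.cvtColor(I.astype(np.uint8)[None],cv2.COLOR_RGB2HSV)[0].astype(int)
    for nm,hr,ctr in [("red",None,(.495,-.394)),("redsmall",None,(.405,.037)),("yellow",(22,35),(.469,-.232)),("blue",(95,125),(.498,-.315))]:
        h=hsv[:,0]; hm=(h<8)|(h>172) if hr is None else (h>hr[0])&(h<hr[1])
        s=hm&(hsv[:,1]>130)&(np.hypot(X[:,0]-ctr[0],X[:,1]-ctr[1])<.06)&(X[:,2]<.02)&(X[:,2]>0.001)
        p=X[s]
        if len(p)>5: print(n,nm,len(p),(p.max(0)+p.min(0))/2,p.max(0)-p.min(0))
    s=(np.hypot(X[:,0]-.49,X[:,1]+.003)<.04)&(X[:,2]>.022)&(X[:,2]<.034); p=X[s]
    print(n,"ring top",(p.max(0)+p.min(0))/2,np.ptp(p,axis=0))
    s=(np.hypot(X[:,0]-.48,X[:,1]+.115)<.06)&(X[:,2]>.008)&(X[:,2]<.016); p=X[s]
    print(n,"gauge base",(p.max(0)+p.min(0))/2,np.ptp(p,axis=0))
    s=(np.hypot(X[:,0]-.48,X[:,1]+.115)<.05)&(X[:,2]>.055); p=X[s]; print(n,"mandrel",p.mean(0),p.max(0))
    v=[w for w in [(.49,-.003,.02)]]
    a,b=w2px(c,np.array(v[0])).astype(int); 
    cv2.imwrite(f"pics/crop_{n}.png",cv2.resize(c["img"][b-45:b+45,a-60:a+60,::-1],(780,585),interpolation=cv2.INTER_CUBIC))
print("cols y from -.5 step .025 ; rows x from .3 step .02 (mm)"); print((H*1000).astype(int))
E
```

```text
scene red 165 [ 0.4918 -0.396   0.0072] [0.0395 0.0735 0.0123]
scene redsmall 88 [0.4019 0.0331 0.0069] [0.0468 0.0544 0.0117]
scene yellow 259 [ 0.4689 -0.2389  0.0074] [0.0659 0.0697 0.0127]
scene blue 266 [ 0.4976 -0.3192  0.0067] [0.064  0.0668 0.0114]
scene ring top [ 0.4931 -0.0085  0.028 ] [0.048  0.0539 0.0117]
scene gauge base [ 0.4928 -0.118   0.012 ] [0.0921 0.0887 0.0078]
scene mandrel [ 0.4889 -0.1225  0.0731] [ 0.5038 -0.1086  0.1011]
side red 183 [ 0.478  -0.3885  0.0049] [0.0679 0.0683 0.0078]
side redsmall 261 [0.4036 0.04   0.0043] [0.0487 0.0484 0.0064]
side yellow 276 [ 0.4705 -0.2318  0.0053] [0.0641 0.0701 0.0079]
side ring top [ 0.492  -0.0006  0.0269] [0.0497 0.049  0.0098]
side gauge base [ 0.4901 -0.1103  0.0121] [0.0879 0.0826 0.0077]
side mandrel [ 0.4876 -0.1076  0.0739] [ 0.5026 -0.0962  0.1003]
cols y from -.5 step .025 ; rows x from .3 step .02 (mm)
[[  210   209   209   207   207   210   209   210   206    13    17 -1000    60    61    58    61    63    58    33    20    20    20     7    24    20    15    17    21    21    23    24    57
     59    5
[... 3274 characters left out ...]
000 -1000 -1000 -1000 -1000 -1000 -1000 -1000 -1000 -1000
  -1000 -1000]
 [-1000 -1000 -1000 -1000 -1000 -1000 -1000 -1000 -1000 -1000 -1000 -1000 -1000 -1000    35    33 -1000 -1000 -1000 -1000 -1000 -1000 -1000 -1000 -1000 -1000 -1000 -1000 -1000 -1000 -1000 -1000
  -1000 -1000]
 [-1000 -1000 -1000 -1000 -1000 -1000 -1000 -1000 -1000 -1000 -1000 -1000 -1000 -1000 -1000 -1000 -1000 -1000 -1000 -1000 -1000 -1000 -1000 -1000 -1000 -1000 -1000 -1000 -1000 -1000 -1000 -1000
  -1000 -1000]
 [-1000 -1000 -1000 -1000 -1000 -1000 -1000 -1000 -1000 -1000 -1000 -1000 -1000 -1000 -1000 -1000 -1000 -1000 -1000 -1000 -1000 -1000 -1000 -1000 -1000 -1000 -1000 -1000 -1000 -1000 -1000 -1000
  -1000 -1000]]
```

View pics/crop_scene.png

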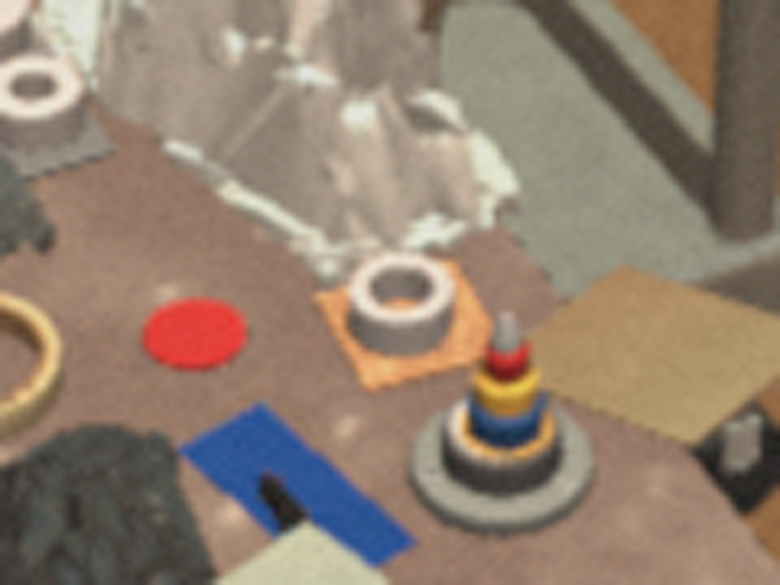

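The crop shows the ring flat on the cork tile at (400,305), with a wide bore. Rock rises right behind it (+y side) and the gauge is at (505,430). I'll close the fingers along x (radially), away from the rock. Setting out along an arc, raised first.

```bash
python3 -m inch '[[[0,0,0],[0,0,-3],-1],[[0,0,0],[0,0,-3],-1],[[0,0,3.4],[-3.3,-0.66,0],-1],[[0,0,3.4],[-3.3,-0.66,0],-1],[[0,0,3.4],[-3.3,-0.66,0],-1],[[0,0,3.4],[-3.3,-0.66,0],-1],[[0,0,3.4],[-3.3,-0.66,0],-1],[[0,0,3.4],[-3.3,-0.66,0],-1],[[0,0,3.4],[-3.3,-0.66,0],-1],[[0,0,3.4],[-3.3,-0.66,0],-1]]' 40
```

```text
t: 1.93
tool_pos: [0.4276, 0.3837, 0.2913]
ee_rot: [0.0, 0.423, 0.906, 0.0]
wrist_force: [0.2, 1.4, -0.0]
finger_gap: 0.0857
grasp_force: 0.0
```

```bash
python3 -m inch '[[[0,0,4],[-4,-0.8,0],-1],[[0,0,4],[-4,-0.8,0],-1],[[0,0,4],[-4,-0.8,0],-1],[[0,0,4],[-4,-0.8,0],-1],[[0,0,4],[-4,-0.8,0],-1],[[0,0,4],[-4,-0.8,0],-1],[[0,0,4],[-4,-0.8,0],-1],[[0,0,4],[-4,-0.8,0],-1],[[0,0,4],[-4,-0.8,0],-1],[[0,0,4],[-3.5,-0.8,0],-1]]'
cat >> h.py <<'E'
from scipy.spatial.transform import Rotation as Ro
def pose():
    o=robot.get_obs(); q=np.array(o["ee_rot"]); return Ro.from_quat(q[[1,2,3,0]]).as_matrix(),np.array(o["tool_pos"]),o
def wrist_world(c,R,p,u,v,z):
    """world points of wrist pixels on plane z"""
    K=c["camera_matrix"]; u=np.asarray(u,float);v=np.asarray(v,float)
    x=(u-K[0,2])/K[0,0]; y=(v-K[1,2])/K[1,1]; th=np.hypot(x,y)+1e-9
    ray=np.stack([x/th*np.sin(th),y/th*np.sin(th),np.cos(th)],-1)
    T=np.array(c["hand_eye"]); d=ray@T[:3,:3].T@R.T; C=R@T[:3,3]+p
    return C+d*((z-C[2])/d[...,2])[...,None]
def rect(c,R,p,cx,cy,z,half,n=500):
    """top-down orthographic view of plane z from wrist camera; image up=+x, left=+y"""
    T=np.array(c["hand_eye"]);K=c["camera_matrix"]
    g=(np.arange(n)+.5)/n*2*half-half
    Y,X=np.meshgrid(cy-g,cx-g); P=np.stack([X,Y,np.full_like(X,z)],-1)
    q=((P-p)@R-T[:3,3])@T[:3,:3]
    th=np.arctan2(np.hypot(q[...,0],q[...,1]),q[...,2]); ph=np.arctan2(q[...,1],q[...,0])
    return cv2.remap(c["img"],(K[0,2]+K[0,0]*th*np.cos(ph)).astype(np.float32),(K[1,2]+K[1,1]*th*np.sin(ph)).astype(np.float32),cv2.INTER_LINEAR)
E
python3 - <<'E'
from h import *
np.set_printoptions(precision=4,suppress=True)
R,p,o=pose(); c=robot.read_camera("wrist"); print(R,p,c["hand_eye"],c["camera_matrix"])
cv2.imwrite("pics/w1.png",c["img"][:,:,::-1])
for l in ["spacer_a_c","gauge","tile"]:
    for r in robot.look_for(l,"wrist")[:3]: print(l,round(r["conf"],2),np.array(r["position"]))
E
```

```text
t: 2.77
tool_pos: [0.5011, -0.0054, 0.2914]
ee_rot: [0.0, 0.708, 0.706, 0.0]
wrist_force: [0.3, -0.3, -0.3]
finger_gap: 0.0854
grasp_force: 0.0
[[ 0.0029  1.      0.0005]
 [ 1.     -0.0029 -0.    ]
 [-0.      0.0005 -1.    ]] [ 0.5011 -0.0054  0.2914] [[-0.0007 -0.9459 -0.3245  0.0835]
 [ 1.     -0.0003 -0.0014 -0.0005]
 [ 0.0012 -0.3245  0.9459 -0.1426]
 [ 0.      0.      0.      1.    ]] [[371.6483   0.     319.9207]
 [  0.     371.6483 239.2763]
 [  0.       0.       1.    ]]
spacer_a_c 0.95 [ 0.4898 -0.0038  0.0276]
spacer_a_c 0.6 [0.3977 0.1927 0.0026]
gauge 0.75 [ 0.4909 -0.0997  0.0217]
tile 0.85 [0.499  0.0009 0.0072]
tile 0.65 [ 0.4876 -0.0982  0.0216]
tile 0.5 [ 0.4706 -0.233   0.0039]
```

View pics/w1.png

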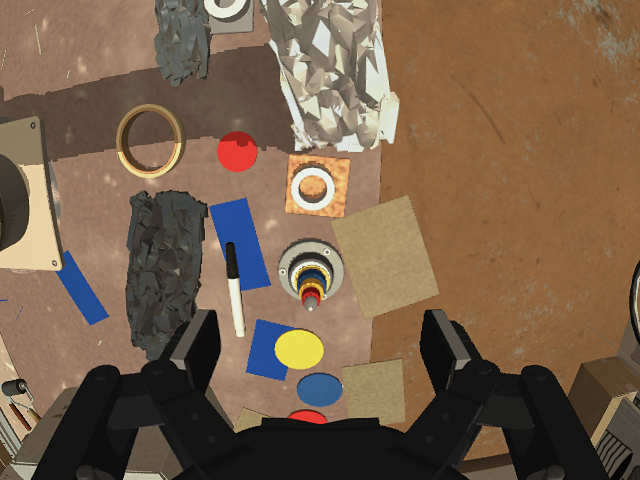

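Wrist view: ring (313,188) on the tile, rock just above it. The gauge is at (311,272) with its nose tip at (311,305), and the pads are yellow (299,349), blue (320,389) and red (307,415). Nothing stands on the ±x sides of the ring. I'll fit centres on rectified views.

```bash
cat >> h.py <<'E'
def fit(mask,cx,cy,half,r,tol=.006):
    """largest-overlap circle centre of radius r (m) for filled mask"""
    n=mask.shape[0]; s=n/2/half
    k=int(r*s)+4; yy,xx=np.mgrid[-k:k+1,-k:k+1]; d=np.hypot(xx,yy)/s
    ker=np.where(d<=r,1.,np.where(d<=r+.003,-1.,0)).astype(np.float32)
    f=cv2.filter2D(mask.astype(np.float32),-1,ker,borderType=cv2.BORDER_CONSTANT); i,j=np.unravel_index(f.argmax(),f.shape)
    return cx+half-(i+.5)/s, cy+half-(j+.5)/s, round(float(f.max()/(np.pi*(r*s)**2)),2)
E
python3 - <<'E'
from h import *
R,p,o=pose(); c=robot.read_camera("wrist")
def hsv(im): return cv2.cvtColor(im,cv2.COLOR_RGB2HSV).astype(int)
im=rect(c,R,p,.492,-.005,.028,.05); h=hsv(im); m=(h[...,1]<60)&(h[...,2]>170)
m2=m.copy().astype(np.uint8); n,l,s,ce=cv2.connectedComponentsWithStats(m2)
k=l[250,:]; print("ring comps",[(s[i],) for i in np.argsort(-s[1:,4])[:2]+1])
i=1+np.argmax(s[1:,4]); x,y,w,hh,a=s[i]; print("ring c",.492+.05-(y+hh/2)/5000,-.005+.05-(x+w/2)/5000,w/5,hh/5, "area->bore",2*np.sqrt((np.pi*625-a/25)/np.pi))
for nm,cx,cy,z,hr in [("yellow",.47,-.235,.004,(20,35)),("blue",.498,-.317,.004,(95,125)),("red",.485,-.392,.004,None)]:
    h=hsv(rect(c,R,p,cx,cy,z,.07)); m=(h[...,1]>120)&(((h[...,0]<8)|(h[...,0]>172)) if hr is None else (h[...,0]>hr[0])&(h[...,0]<hr[1]))
    print(nm,fit(m,cx,cy,.07,.035))
a=rect(c,R,p,.49,-.114,.012,.05,400); b=rect(c,R,p,.49,-.114,.098,.05,400)
for t,z0 in ((a,12),(b,98)):
    for k in range(0,400,40): cv2.line(t,(k,0),(k,399 if k==200 else 6),(0,255,0),1); cv2.line(t,(0,k),(399 if k==200 else 6,k),(0,255,0),1)
cv2.imwrite("pics/g.png",np.hstack([a,b])[:,:,::-1])
print([wrist_world(c,R,p,[u],[v],.098) for u,v in [(311,305)]])
E
```

```text
ring comps [(array([  113,   130,   244,   242, 26124], dtype=int32),), (array([   0,    0,   30,  120, 2875], dtype=int32),)]
ring c 0.4918 -0.001999999999999995 48.8 48.4 area->bore 34.198181316168615
yellow (np.float64(0.46958), np.float64(-0.23429999999999998), 0.98)
blue (np.float64(0.49814), np.float64(-0.31182), 0.96)
red (np.float64(0.48205999999999993), np.float64(-0.3675), 0.35)
[array([[ 0.49121041, -0.10633981,  0.098     ]])]
```

View pics/g.png

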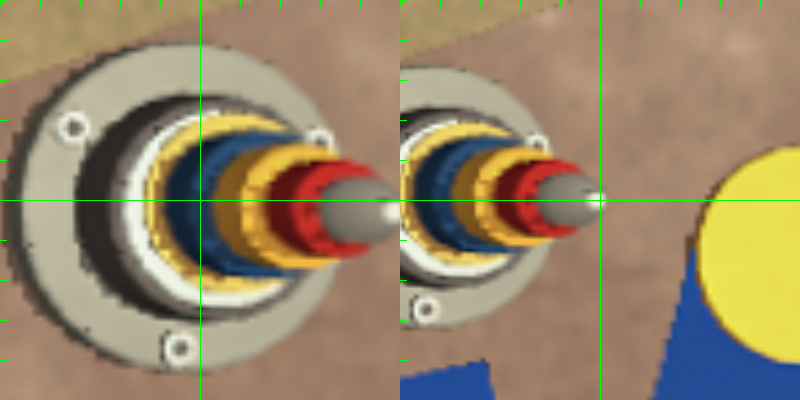

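Base centre is about (0.488,-0.1115) and the nose tip about (0.490,-0.1135), so the mandrel stands roughly 2 mm off. The apparent bore of about 32–34 mm suggests blue, and the gauge will confirm it. Descending on the ring.

```bash
python3 -m inch '[[[0,0,0],[0.34,-0.93,0],-1],[[0,0,0],[0,0,3],-1],[[0,0,0],[0,0,3],-1],[[0,0,0],[0,0,3],-1],[[0,0,0],[0,0,3],-1],[[0,0,0],[0,0,3],-1],[[0,0,0],[0,0,3],-1],[[0,0,0],[0,0,3],-1],[[0,0,0],[0,0,2],-1],[[0,0,0],[0,0,0],-1]]'
python3 - <<'E'
from h import *
R,p,o=pose(); c=robot.read_camera("wrist"); print(p,o["wrist_force"])
cv2.imwrite("pics/w2.png",c["img"][:,:,::-1])
im=rect(c,R,p,.492,-.002,.028,.05); h=cv2.cvtColor(im,cv2.COLOR_RGB2HSV).astype(int); m=((h[...,1]<60)&(h[...,2]>170)).astype(np.uint8)
m=cv2.morphologyEx(m,cv2.MORPH_CLOSE,np.ones((5,5)));n,l,s,ce=cv2.connectedComponentsWithStats(m)
for i in 1+np.argsort(-s[1:,4])[:2]: x,y,w,hh,a=s[i]; print("ring c",.492+.05-(y+hh/2)/5000,-.002+.05-(x+w/2)/5000,w/5,hh/5)
E
```

```text
t: 3.85
tool_pos: [0.4887, 0.0024, 0.0575]
ee_rot: [-0.002, 0.705, 0.709, -0.003]
wrist_force: [-1.5, 0.1, 0.0]
finger_gap: 0.0857
grasp_force: 0.0
[0.48868327 0.00241611 0.05749386] [-1.52788099  0.10861916  0.00492428]
ring c 0.49200000000000005 -0.010599999999999998 31.6 48.4
ring c 0.5291 0.0453 5.4 25.8
```

View pics/w2.png

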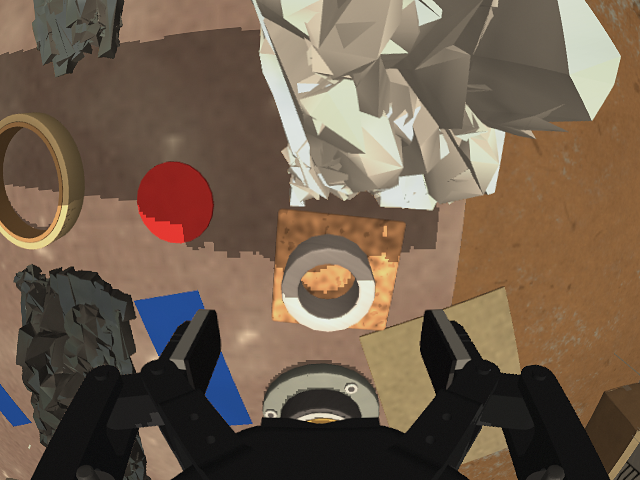

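Ring at (329,284), half in the gripper's shadow. Its -y edge still gives a centre of (0.492,-0.0015), matching the earlier fix. The TCP has to shift about (+3,-4) mm before the last descent.

```bash
python3 -m inch '[[[0,0,0],[-0.4,0.33,0],-1],[[0,0,0],[0,0,0],-1],[[0,0,0],[0,0,0],-1],[[0,0,0],[0,0,1],-1],[[0,0,0],[0,0,1],-1],[[0,0,0],[0,0,0.5],-1],[[0,0,0],[0,0,0],-1],[[0,0,0],[0,0,0],-1],[[0,0,0],[0,0,0],-1],[[0,0,0],[0,0,0],-1]]'; python3 -c "
from h import *
R,p,o=pose();print(R.round(4),p,o['q'].round(3),o['wrist_force'])"
```

```text
t: 4.73
tool_pos: [0.4955, -0.0031, 0.0365]
ee_rot: [0.0, 0.706, 0.708, 0.0]
wrist_force: [0.1, -0.9, 0.0]
finger_gap: 0.0854
grasp_force: 0.0
[[-2.1e-03  1.0e+00  4.0e-04]
 [ 1.0e+00  2.1e-03  1.0e-04]
 [ 1.0e-04  4.0e-04 -1.0e+00]] [ 0.49547516 -0.00311435  0.03651934] [-0.493  0.275  0.455  2.022 -0.156  0.877  0.05 ] [ 0.06665627 -0.90093891  0.02389683]
```

```bash
python3 -m inch '[[[0,0,0],[0.15,-0.35,0],-1],[[0,0,0],[0,0,1],-1],[[0,0,0],[0,0,1],-1],[[0,0,0],[0,0,0.6],-1],[[0,0,0],[0,0,0.4],-1],[[0,0,0],[0,0,0],-1],[[0,0,0],[0,0,0],0],[[0,0,0],[0,0,0],0],[[0,0,0],[0,0,0],0],[[0,0,0],[0,0,0],0]]' 30
```

```text
t: 5.57
tool_pos: [0.4921, -0.0016, 0.0069]
ee_rot: [0.0, 0.706, 0.708, 0.0]
wrist_force: [-1.0, 0.3, 3.5]
finger_gap: 0.0484
grasp_force: 30.4
```

```bash
python3 -m inch '[[[0,0,0],[0,0,0],0.2],[[0,0,0],[0,0,0],0.2],[[0,0,0],[0,0,-0.5],0.2],[[0,0,0],[0,0,-2],0.2],[[0,0,0],[0,0,-3],0.2],[[0,0,0],[0,0,-3],0.2],[[0,0,0],[0,0,-3],0.2],[[0,0,0],[0,0,-2.5],0.2],[[0,0,0],[0,0,-0.5],0.2],[[0,0,0],[0,0,0],0.2]]' 60
```

```text
t: 6.4
tool_pos: [0.4929, -0.0015, 0.1533]
ee_rot: [0.001, 0.706, 0.708, 0.002]
wrist_force: [0.3, -0.5, -1.6]
finger_gap: 0.0479
grasp_force: 62.0
```

```bash
python3 -m inch '[[[0,0,0],[-2,-0.05,0],0.2],[[0,0,0],[-3,-0.1,0],0.2],[[0,0,0],[-3,-0.1,0],0.2],[[0,0,0],[-2,0,0],0.2],[[0,0,0],[-1.1,0,0],0.2],[[0,0,0],[0,0,0],0.2],[[0,0,0],[0,0,0],0.2],[[0,0,0],[0,0,0],0.2],[[0,0,0],[0,0,0],0.2],[[0,0,0],[0,0,0],0.2]]'
python3 - <<'E'
from h import *
R,p,o=pose();print(R.round(4),p,o['wrist_force'])
ims=[]
for n in ["scene","side","wrist"]:
    R,p,o=pose(); c=robot.read_camera(n)
    if n!="wrist":
        a,b=w2px(c,np.array([.49,-.113,.12])).astype(int); im=c["img"][b-40:b+60,a-50:a+50]
    else: im=c["img"][240:480,200:440]
    ims.append(cv2.resize(im,(266,266),interpolation=cv2.INTER_CUBIC))
cv2.imwrite("pics/over.png",np.hstack(ims)[:,:,::-1])
E
```

```text
t: 7.23
tool_pos: [0.4895, -0.1115, 0.151]
ee_rot: [-0.0, 0.706, 0.708, -0.0]
wrist_force: [1.0, -0.4, -0.4]
finger_gap: 0.048
grasp_force: 62.0
[[-3.8e-03  1.0e+00 -4.0e-04]
 [ 1.0e+00  3.8e-03  3.0e-04]
 [ 3.0e-04 -4.0e-04 -1.0e+00]] [ 0.48949616 -0.11154346  0.15100588] [ 0.97805298 -0.37114686 -0.36931528]
```

View pics/over.png

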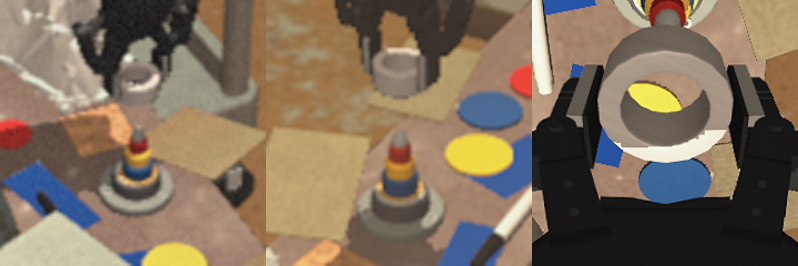

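The ring is held level and centred, and the mandrel is below it. Lowering over the nose, watching the force.

```bash
python3 -m inch '[[[0,0,0],[-0.15,0,0],0.2],[[0,0,0],[0,0,1],0.2],[[0,0,0],[0,0,1],0.2],[[0,0,0],[0,0,1],0.2],[[0,0,0],[0,0,1],0.2],[[0,0,0],[0,0,1],0.2],[[0,0,0],[0,0,1],0.2],[[0,0,0],[0,0,0],0.2],[[0,0,0],[0,0,0],0.2],[[0,0,0],[0,0,0],0.2]]'
```

```text
t: 8.22
tool_pos: [0.4898, -0.1142, 0.0915]
ee_rot: [0.0, 0.706, 0.708, 0.0]
wrist_force: [-0.2, 0.3, -0.5]
finger_gap: 0.0479
grasp_force: 62.0
```

```bash
python3 -m inch '[[[0,0,0],[0,0,0.4],0.2],[[0,0,0],[0,0,0.4],0.2],[[0,0,0],[0,0,0.4],0.2],[[0,0,0],[0,0,0.4],0.2],[[0,0,0],[0,0,0.4],0.2],[[0,0,0],[0,0,0.4],0.2],[[0,0,0],[0,0,0.2],0.2],[[0,0,0],[0,0,0],0.2],[[0,0,0],[0,0,0],0.2],[[0,0,0],[0,0,0],0.2]]'
```

```text
t: 9.05
tool_pos: [0.4896, -0.1142, 0.0654]
ee_rot: [0.0, 0.706, 0.708, 0.0]
wrist_force: [0.6, -0.2, -1.3]
finger_gap: 0.0478
grasp_force: 62.0
```

No force at underside ≈ 62 mm, so it has passed yellow. Continuing to blue.

```bash
python3 -m inch '[[[0,0,0],[0,0,0.3],0.2],[[0,0,0],[0,0,0.3],0.2],[[0,0,0],[0,0,0.3],0.2],[[0,0,0],[0,0,0.3],0.2],[[0,0,0],[0,0,0.2],0.2],[[0,0,0],[0,0,0.1],0.2],[[0,0,0],[0,0,0],0.2],[[0,0,0],[0,0,0],0.2],[[0,0,0],[0,0,0],0.2],[[0,0,0],[0,0,0],0.2]]'
```

```text
t: 9.88
tool_pos: [0.4897, -0.1142, 0.0505]
ee_rot: [0.0, 0.706, 0.708, 0.0]
wrist_force: [-1.4, 0.1, 4.2]
finger_gap: 0.0478
grasp_force: 62.4
```

```bash
python3 -m inch '[[[0,0,0],[0,0,0.1],0.2],[[0,0,0],[0,0,0.1],0.2],[[0,0,0],[0,0,0.1],0.2],[[0,0,0],[0,0,0],0.2],[[0,0,0],[0,0,0],0.2],[[0,0,0],[0,0,0],0.2],[[0,0,0],[0,0,0],0.2],[[0,0,0],[0,0,0],0.2],[[0,0,0],[0,0,0],0.2],[[0,0,0],[0,0,0],0.2]]'
```

```text
t: 10.72
tool_pos: [0.4901, -0.1142, 0.0478]
ee_rot: [0.0, 0.706, 0.708, 0.001]
wrist_force: [-0.5, -0.1, 7.2]
finger_gap: 0.0483
grasp_force: 62.8
```

```bash
python3 -m inch '[[[0,0,0],[0,0,0.1],0.2],[[0,0,0],[0,0,0.05],0.2],[[0,0,0],[0,0,0],0.2],[[0,0,0],[0,0,0],0.2],[[0,0,0],[0,0,0],0.2],[[0,0,0],[0,0,0],0.2],[[0,0,0],[0,0,0],0.2],[[0,0,0],[0,0,0],0.2],[[0,0,0],[0,0,0],0.2],[[0,0,0],[0,0,0],0.2]]'; python3 -c "
from h import *
ims=[]
for n in ['scene','side']:
    c=robot.read_camera(n); a,b=w2px(c,np.array([.49,-.113,.06])).astype(int); ims.append(cv2.resize(c['img'][b-40:b+40,a-40:a+40],(390,390),interpolation=cv2.INTER_CUBIC))
cv2.imwrite('pics/press.png',np.hstack(ims)[:,:,::-1])"
```

```text
t: 11.55
tool_pos: [0.4905, -0.1141, 0.0465]
ee_rot: [0.001, 0.706, 0.708, 0.001]
wrist_force: [-0.5, -0.1, 9.0]
finger_gap: 0.0478
grasp_force: 62.9
```

View pics/press.png

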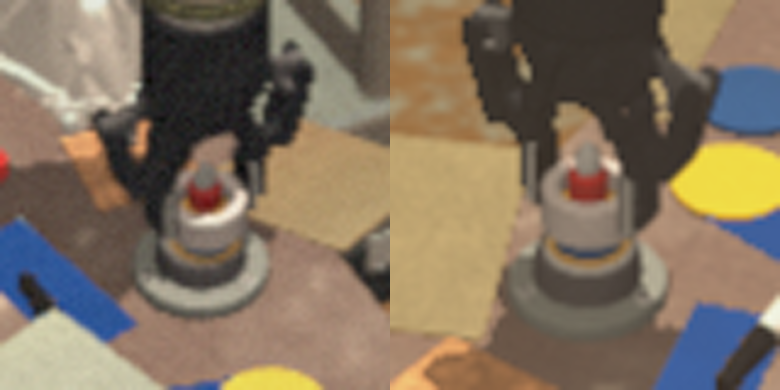

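Both views show the ring level on the blue step (side view: blue band under the ring, red and the nose through the bore) at about 10 N. Lifting off and going to the blue pad.

```bash
python3 -m inch '[[[0,0,0],[0,0,-0.5],0.2],[[0,0,0],[0,0,-1],0.2],[[0,0,0],[0,0,-1.5],0.2],[[0,0,0],[0,0,-2],0.2],[[0,0,0],[0,0,-2],0.2],[[0,0,0],[0,0,-2],0.2],[[0,0,0],[0,0,-1.5],0.2],[[0,0,0],[0,0,-0.5],0.2],[[0,0,0],[0,0,0],0.2],[[0,0,0],[0,0,0],0.2]]'
```

```text
t: 12.48
tool_pos: [0.4891, -0.114, 0.1553]
ee_rot: [-0.0, 0.706, 0.708, -0.0]
wrist_force: [-0.1, 0.6, -0.4]
finger_gap: 0.0477
grasp_force: 62.0
```

```bash
python3 -m inch '[[[0,0,0],[-2,0.1,0],0.2],[[0,0,0],[-3,0.1,0],0.2],[[0,0,0],[-3,0.1,0],0.2],[[0,0,0],[-3,0.1,0],0.2],[[0,0,0],[-3,0.1,0],0.2],[[0,0,0],[-3,0.2,0],0.2],[[0,0,0],[-2,0.2,0],0.2],[[0,0,0],[-0.8,0,0],0.2],[[0,0,0],[0,0,0],0.2],[[0,0,0],[0,0,0],0.2]]'; python3 -c "
from h import *
for n in ['scene','side','wrist']:
    c=robot.read_camera(n)
    print(n,[(round(r['conf'],2),np.round(r['position'],4)) for r in robot.look_for('pad_blue',n)[:2]])
R,p,o=pose();print(R.round(4),p,o['finger_gap'],o['wrist_force'])
cv2.imwrite('pics/pb.png',c['img'][:,:,::-1])"
```

```text
t: 13.32
tool_pos: [0.4985, -0.3113, 0.1547]
ee_rot: [-0.001, 0.706, 0.708, -0.0]
wrist_force: [-0.0, 0.5, -1.2]
finger_gap: 0.0476
grasp_force: 62.0
scene [(0.83, array([ 0.5006, -0.3161,  0.0042]))]
side [(0.74, array([ 0.5009, -0.3128,  0.0048])), (0.66, array([ 0.4697, -0.231 ,  0.0055]))]
wrist [(0.57, array([ 0.5018, -0.3108,  0.0018]))]
[[-3.6e-03  1.0e+00  4.0e-04]
 [ 1.0e+00  3.6e-03  6.0e-04]
 [ 6.0e-04  4.0e-04 -1.0e+00]] [ 0.49929004 -0.3110397   0.15585621] 0.04746900741116722 [-0.30097474  0.10243322 -0.69611559]
```

View pics/pb.png

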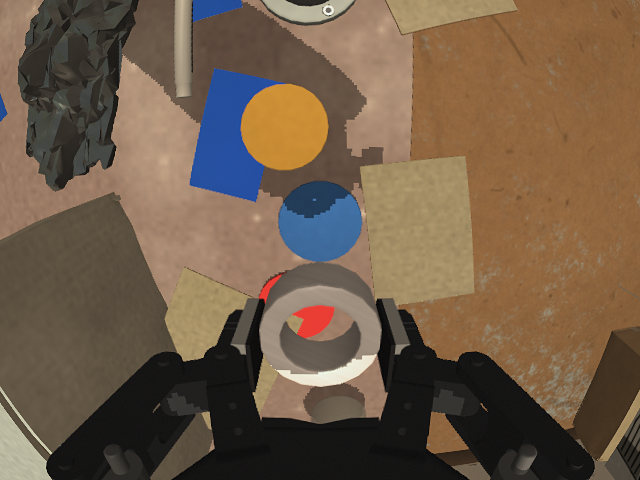

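Blue pad at (320,221), clear and below the ring, and the networks put it at (0.500,-0.313). Lowering.

```bash
python3 -m inch '[[[0,0,0],[0,0,2],0.2],[[0,0,0],[0,0,3],0.2],[[0,0,0],[0,0,3],0.2],[[0,0,0],[0,0,3],0.2],[[0,0,0],[0,0,2],0.2],[[0,0,0],[0,0,0.8],0.2],[[0,0,0],[0,0,0.4],0.2],[[0,0,0],[0,0,0],0.2],[[0,0,0],[0,0,0],0.2],[[0,0,0],[0,0,0],0.2]]'
```

```text
t: 14.45
tool_pos: [0.4999, -0.3125, 0.0153]
ee_rot: [0.001, 0.706, 0.708, 0.001]
wrist_force: [-0.3, -0.2, -0.4]
finger_gap: 0.0476
grasp_force: 62.0
```

```bash
python3 -m inch '[[[0,0,0],[0,0,0.3],0.2],[[0,0,0],[0,0,0.2],0.2],[[0,0,0],[0,0,0.2],0.2],[[0,0,0],[0,0,0.1],0.2],[[0,0,0],[0,0,0],0.2],[[0,0,0],[0,0,0],0.2],[[0,0,0],[0,0,0],0.2],[[0,0,0],[0,0,0],0.2],[[0,0,0],[0,0,0],0.2],[[0,0,0],[0,0,0],0.2]]'
```

```text
t: 15.28
tool_pos: [0.4992, -0.3121, 0.0071]
ee_rot: [0.0, 0.706, 0.708, 0.001]
wrist_force: [-5.5, 4.4, 17.1]
finger_gap: 0.048
grasp_force: 63.7
```

Contact with the pad. Releasing, then rising.

```bash
python3 -m inch '[[[0,0,0],[0,0,-0.05],-0.3],[[0,0,0],[0,0,0],-1],[[0,0,0],[0,0,0],-1],[[0,0,0],[0,0,0],-1],[[0,0,0],[0,0,0],-1],[[0,0,0],[0,0,0],-1],[[0,0,0],[0,0,0],-1],[[0,0,0],[0,0,-0.5],-1],[[0,0,0],[0,0,-1],-1],[[0,0,0],[0,0,-2],-1]]'
```

```text
t: 16.12
tool_pos: [0.4978, -0.3115, 0.0406]
ee_rot: [-0.001, 0.706, 0.708, -0.001]
wrist_force: [0.5, -1.2, 0.3]
finger_gap: 0.0855
grasp_force: 0.0
```

```bash
python3 -m inch '[[[0,0,0],[0,0,-3],-1],[[0,0,0],[0,0,-3],-1],[[0,0,0],[0,0,-3],-1],[[0,0,0],[0,0,-3],-1],[[0,0,0],[0,0,-3],-1],[[0,0,0],[0,0,-3],-1],[[0,0,0],[0,0,-2],-1],[[0,0,0],[0,0,0],-1],[[0,0,0],[0,0,0],-1],[[0,0,0],[0,0,0],-1]]'; python3 -c "
from h import *
R,p,o=pose();c=robot.read_camera('wrist');print([(round(r['conf'],2),np.round(r['position'],4)) for r in robot.look_for('spacer_a_c','wrist')[:3]])
print([(round(r['conf'],2),np.round(r['position'],4)) for r in robot.look_for('pad_blue','wrist')[:2]])
cv2.imwrite('pics/end.png',c['img'][:,:,::-1])"
```

```text
t: 16.95
tool_pos: [0.4986, -0.3119, 0.2411]
ee_rot: [-0.0, 0.706, 0.708, 0.0]
wrist_force: [-0.6, 0.3, -0.2]
finger_gap: 0.0855
grasp_force: 0.0
[(0.71, array([ 0.4991, -0.3103,  0.0267]))]
[(0.79, array([ 0.5001, -0.3117,  0.0039]))]
```

View pics/end.png

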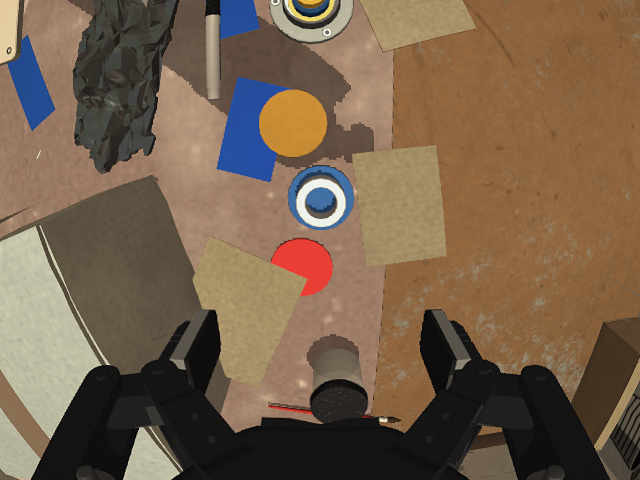

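The ring (321,202) lies flat in the middle of the blue pad (321,198), released, and the gripper is clear.

```bash
python3 -c "
from cell import robot
print(robot.job_done())"
```

```text
the job is handed in; nothing more can be done
None
```

The ring stopped on the blue step under a push of about 10 N, and now lies flat, within a few millimetres of the middle of the blue pad; I handed the job in at about 17 s, and no verdict came back.

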